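# Set a music-stand leg to length and lock its cam lever, still holding it

## Robot

A 6-joint arm with a two-finger parallel gripper is mounted at the origin on the work surface. World frame = base frame: x ahead of the robot, y to its left, z up, the work surface at z = 0. Lengths are in mm, angles in degrees, forces in N, time in s.
With the tool pointing down it reaches from about 300 to 850 mm from the base axis. Payload 4.2 kg.
Tool frame: the origin (TCP) lies midway between the tips of the shut fingers; the grasp point (between the pads) lies 19 mm behind it; z points along the fingers, y is the line along which they close (so a half turn about z gives the same grasp; the last joint's range is limited). The gripper opens to 91 mm and grips with 3 to 60 N. Pads are 32 mm wide; open, the fingers measure 118 mm over their backs; the gripper's body (76 mm by 178 mm) begins 60 mm behind the grasp point.
Start: joints at [-76.089, 18.312, 89.639, -0, 72.044, -1.146], TCP at [149.379, -555.274, 213.976] pointing down, gripper open.
Joint ranges: [-177.97, 177.97], [-48.28, 115.42], [12.27, 149.76], [-77.06, 257.06], [2.81, 150.46], [-146.56, 146.56]. Speed limits (degrees/s): [147.25, 147.25, 180, 180, 180, 180].

## Interface

Orientations are given as [roll, pitch, yaw] about the fixed x, y, z axes, in that order (R = Rz(yaw) Ry(pitch) Rx(roll)).
In Python, from workcell import env gives the robot as it stands.
- The arm moves only by the shell command python3 drive.py 'ROWS' [OPENING] [FORCE]. ROWS is 1 to 8 rows, parted by semicolons, with the numbers parted by spaces; each row has 6 numbers: dx, dy, dz in normalised numbers (1 is 500 mm), then a rotation vector rx, ry, rz in parts of the range, where 1.0 means 180 degrees; each row shifts and turns the commanded pose from where the row before left it, along the tool's axes as they then stand; what a row does not reach is not made up. A row lasts 1/10 s, in which the tool goes at most 50 mm and 8.59 degrees, less where a joint would pass 70% of its speed; a pose out of reach is approached as far as the arm can. OPENING is the finger opening in mm, set as the command begins (- or left out keeps the last). The fingers move at their own pace and stop on an object; FORCE is the grip in N (left out, the last holds). Time passes only in rows, so rows that do not move let the fingers close. It prints the time, the measured TCP pose, the force, the opening and the grip force at its end. No shift or turn number may pass 1 either way. Input that does not fit is refused with a message, and nothing moves.
- env.state(): the state, without advancing time (a new reading comes with each control period).
- env.grab_frame(name): name is "side" or "top" or "wrist"; returns the picture (384x512x3 uint8, blue, green, red); there is no depth.
- env.camera_model(name): a dict with "fx", "fy", "cx", "cy" (pixels), "D" ([k1, k2, p1, p2, k3] as OpenCV has them; the pictures are not rectified), "T" (4x4, takes a point from camera to world coordinates). Camera axes: x right, y up, looking along -z (the intrinsics and any distortion apply to the point x, -y, -z); pixel columns grow to the right and rows downward; lengths in mm; the calibration is good to about 2 mm. A picture is of the moment at which its call begins: read the wrist's pose just before it. camera_model takes no time and is no camera call; for the wrist camera it gives the pose at the moment of the call.
- env.job_done(): hands the job in; it is judged then, once.
The state is a dict: "time_s": time; "qpos": joint angles; "qvel": joint speeds; "effort": joint torques, N m; "ee_pos": TCP position; "ee_rot": TCP orientation; "force": force on the tool from outside, world axes, zero at the start; "torque": the same for the moment, N m; "gripper_width": finger opening in mm; "gripper_force": force on a finger pad.
Only numpy, scipy, OpenCV 4.12 (cv2) and the standard library are available. Lean on these libraries where they do the work, as an engineer would, in place of code of your own. Each camera call takes 0.05 s, during which the arm holds its last target. There are 200 camera calls.

## Task

Take the black cross-bar of the music-stand leg and draw the leg out against its spring until you feel it come up against the blue stop that marks the length. Keep it held right at the stop and, only then, slide the red cam lever along the bar fully closed, away from where you took hold. Finish while still holding the leg out against the stop with the lever closed - do not let go - and leave the picture frame, dish and bust where they are.

Things in the scene. Friction and masses are not known exactly. Their poses are not given: they have to be found in the camera images.
- rest: Fixed wooden board, 100 x 500 x 14 mm, carrying the dark outer tube (axis 44 mm above the table, brass collar's top at 62 mm). Origin: on the table, below the tube's mouth. +y: the way the leg draws out; x: across the board; z: up. The board reaches from y = -300 to +200 mm.
- leg: Sliding leg: brass rod drawing out of the tube along the board's +y, with a T-foot: black bar 14 mm thick (y), 26 mm high, along x from -55 to +75 mm, on a brass post 26 mm wide. Origin: bar's mid thickness and height, above the rod, 83 mm above the table. Axes as the board's. Starts fully in, 35 mm from the tube's mouth. Let go, its spring pulls it back in, lever closed or not.
- leg_grip (a point): Place to take the bar from above, fingers closing along the leg's y (across the 14 mm): on the bar's centreline, 83 mm above the table, 25 mm in -x from the leg's origin. Fingertips may go down to 64 mm above the table. Drawing the leg out takes 3 N fully in, plus 0.04 N per mm (5.5 to 7.5 N at the stop).
- leg_seat (a point): Point on the front (+y) face of the leg's brass post, 38 mm above the table, 7 mm in +y from the bar's centreline; this face comes up against the stop.
- stop_face (a point): Point on the face of the blue stop that meets the leg, 38 mm above the table. The stop is a rigid fixed block with a white line on top, 56 mm wide (x), 20 mm long (y), top 48 mm above the table, ahead of the leg after 60 to 110 mm of travel. Axes as the board's: the leg is at its length mark when leg_seat has y = 0 in this frame.
- cam_lever (a joint): Slide of the red cam lever along the bar, towards the leg's +x: near 0 to 6 mm is open, 28 mm is fully closed against its end stop. It takes about 4 N and stays where it is left.
- cam_face (a point): Middle of the red lever's pushing face, which looks to the leg's -x, towards the grip. The lever is a saddle 24 mm long on the bar, reaching 24 mm to each side of its centreline, 13 mm below and 30 mm above it. Fingers holding the bar lightly and moved along it in +x meet this face (18 mm wide fingers: when their centre is 9 mm short of it) and push the lever closed.
- frame: Small standing silver picture frame, 150 mm wide, 120 mm high, loose; origin under its middle. To be left alone.
- dish: Silver dish, 100 mm across, 35 mm high, loose; origin under its middle. To be left alone.
- bust: White ceramic bust, 96 mm wide, 158 mm high, on a dark foot, loose; origin under its middle. To be left alone.

How it is judged:
By the outcome, as a careful person would: the job done as asked, in the order asked, and still so for the second after the job is handed in, while the arm keeps its last pose, push and grip.
It also fails if it takes over 38 s, if anything falls off the work surface, if the arm or the gripper's body presses on something with over 40 N, if the wrist force passes 120 N, or if a joint passes its speed limit or range.

## Working session

There is one attempt and no reset: what is moved stays moved. The work goes in short steps, Python scripts to look and compute and a shell command to move; the robot and the scene stay as the last step left them, time stands still between calls to the robot, and variables do not carry over. Pictures are saved under pics/ and viewed, at most 10 in all, crops included, and the job is handed in when it is done.

```bash
ls; mkdir -p pics; python3 - <<'E'
from workcell import env
import cv2
s=env.state();print(s)
for n in("side","top"):
    cv2.imwrite(f"pics/{n}0.png",env.grab_frame(n)); m=env.camera_model(n);print(n,m)
E
```

```text
drive.py
pics
workcell.py
{'time_s': 0.0, 'qpos': array([-7.60882907e+01,  1.83521948e+01,  8.97065536e+01,  6.95559902e-05,
        7.20424002e+01, -1.14677435e+00]), 'qvel': array([ 0.00661731, -0.04846493, -0.13150588,  0.02964292,  0.06333005,
        0.04679515]), 'effort': array([-6.62673619e-05, -4.12459302e+01, -2.31978106e+01,  7.26088788e-02,
        4.57234879e-02, -1.34816050e-04]), 'ee_pos': array([ 149.26070852, -554.77310793,  213.11371956]), 'ee_rot': array([-1.79898873e+02, -2.09046798e-03,  1.50584603e+01]), 'force': array([ 0.27378082,  0.4143439 , -0.02767461]), 'torque': array([-0.03484861,  0.00507612,  0.06237941]), 'gripper_force': 0.0, 'gripper_width': 91.50607516723112}
side {'fx': 421.679959324854, 'fy': 421.679959324854, 'cx': 259.9912793921901, 'cy': 191.21818325677026, 'D': array([0.0309551, 0.       , 0.       , 0.       , 0.       ]), 'T': array([[-9.46445996e-01,  1.38224499e-01, -2.91777250e-01,
         2.88370807e+02],
       [-3.22097370e-01, -4.66401133e-01,  8.23846629e-01,
         9.79573513e+02],
       [-2.22094526e-02,  8.73707028e-01,  4.85945232e-01,
         6.49807778e+02],
       [ 0.00000000e+00,  0.00000000e+00,  0.00000000e+00,
         1.00000000e+00]])}
top {'fx': 386.7290039944813, 'fy': 386.7290039944813, 'cx': 256.2135274536694, 'cy': 194.70663915757993, 'D': array([-0.08934891,  0.        ,  0.        ,  0.        ,  0.        ]), 'T': array([[ 1.05576816e-01,  9.73815989e-01, -2.01335428e-01,
         4.60707766e+02],
       [-9.94407973e-01,  1.02878093e-01, -2.38512225e-02,
         2.02494147e+01],
       [-2.51369706e-03,  2.02727691e-01,  9.79231926e-01,
         9.44654853e+02],
       [ 0.00000000e+00,  0.00000000e+00,  0.00000000e+00,
         1.00000000e+00]])}
```

View pics/side0.png

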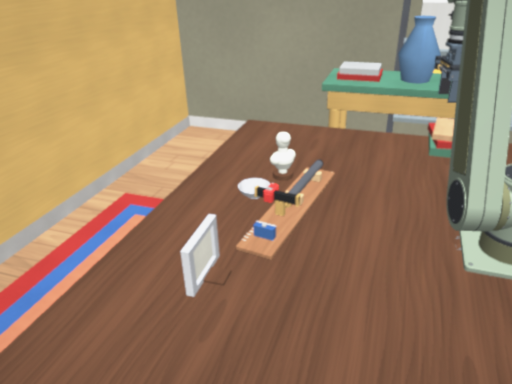

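View pics/top0.png

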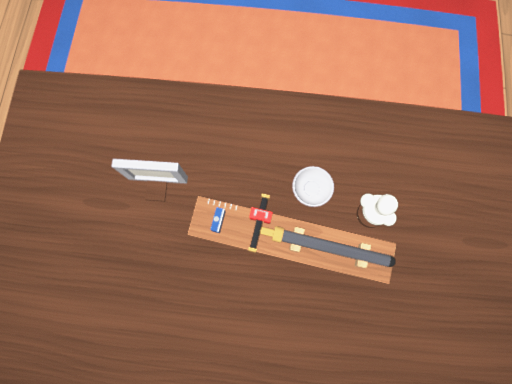

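The side view shows the leg, with the red lever at about (270,193) and the blue stop at (265,230). The top view shows the bar from (253,249) to (266,195), the lever at (261,215) and the stop at (218,219). The frame, dish and bust are clear of the grip end.

```bash
cat > h.py <<'E'
import numpy as np, cv2
from workcell import env
from scipy.spatial.transform import Rotation as R
def rays(m,px):
    K=np.array([[m['fx'],0,m['cx']],[0,m['fy'],m['cy']],[0,0,1]])
    u=cv2.undistortPoints(np.array(px,float).reshape(-1,1,2),K,m['D'])[:,0]
    d=np.c_[u[:,0],-u[:,1],-np.ones(len(u))]@m['T'][:3,:3].T
    return m['T'][:3,3],d
def plane(m,px,z):
    o,d=rays(m,px); return o+d*((z-o[2])/d[:,2])[:,None]
def project(m,P):
    q=(np.atleast_2d(P)-m['T'][:3,3])@m['T'][:3,:3]; q=q*[1,-1,-1]
    K=np.array([[m['fx'],0,m['cx']],[0,m['fy'],m['cy']],[0,0,1]])
    return cv2.projectPoints(q,np.zeros(3),np.zeros(3),K,m['D'])[0][:,0]
def big(mask):
    n,l,s,c=cv2.connectedComponentsWithStats(mask.astype(np.uint8)); i=1+np.argmax(s[1:,4]); return l==i
def pts(mask): v,u=np.nonzero(mask); return np.c_[u,v].astype(float)
E
python3 - <<'E'
from h import *
im=cv2.imread('pics/top0.png'); m=env.camera_model('top')
h=cv2.cvtColor(im,cv2.COLOR_BGR2HSV); H,S,V=[h[...,i].astype(int) for i in range(3)]
roi=np.zeros(H.shape,bool); roi[185:290,180:405]=1
def rect(n,mask,z):
    p=plane(m,pts(mask),z)[:,:2].astype(np.float32); r=cv2.minAreaRect(p); b=cv2.boxPoints(r); print(n,len(p),np.round(r[0],1),np.round(r[1],1),r[2]); return b
print(rect('blue',big((H>100)&(H<125)&(S>150)&(V>80)&roi),48))
print(rect('red',big(((H<5)|(H>174))&(S>190)&(V>120)&roi),113))
wood=(H>5)&(H<16)&(V>105)&(S>100)&roi
w=cv2.morphologyEx(wood.astype(np.uint8),cv2.MORPH_CLOSE,np.ones((5,5)))
print(rect('board',big(w),14))
cv2.imwrite('pics/crop.png',cv2.resize(im[185:290,180:330],None,fx=5,fy=5,interpolation=cv2.INTER_CUBIC))
E
```

```text
blue 38 [560.3 131.6] [10.3 18.7] 83.2418212890625
[[550.35626 127.62639]
 [568.96295 125.42143]
 [570.1713  135.61858]
 [551.56464 137.82353]]Traceback (most recent call last):
  File "<stdin>", line 8, in <module>
  File "h.py", line 16, in big
    n,l,s,c=cv2.connectedComponentsWithStats(mask.astype(np.uint8)); i=1+np.argmax(s[1:,4]); return l==i
                                                                         ~~~~~~~~~^^^^^^^^^
    return _wrapfunc(a, 'argmax', axis=axis, out=out, **kwds)
    return bound(*args, **kwds)
ValueError: attempt to get argmax of an empty sequence
```

```bash
python3 - <<'E'
from h import *
im=cv2.imread('pics/top0.png')
h=cv2.cvtColor(im,cv2.COLOR_BGR2HSV)
for u,v in [(259,211),(262,215),(267,217),(218,216),(215,225),(258,235),(256,243),(240,210),(300,260),(360,270),(200,225),(266,196)]: print((u,v),h[v,u])
cv2.imwrite('pics/crop.png',cv2.resize(im[185:290,180:330],None,fx=5,fy=5,interpolation=cv2.INTER_CUBIC))
E
```

```text
(259, 211) [  1 123 249]
(262, 215) [  1 155 247]
(267, 217) [  0  87 247]
(218, 216) [109 138 215]
(215, 225) [108 158 213]
(258, 235) [ 9 45 73]
(256, 243) [ 9 42 79]
(240, 210) [ 13 122 224]
(300, 260) [ 13 123 222]
(360, 270) [ 12 128 208]
(200, 225) [ 12 127 201]
(266, 196) [ 24 119 247]
```

View pics/crop.png

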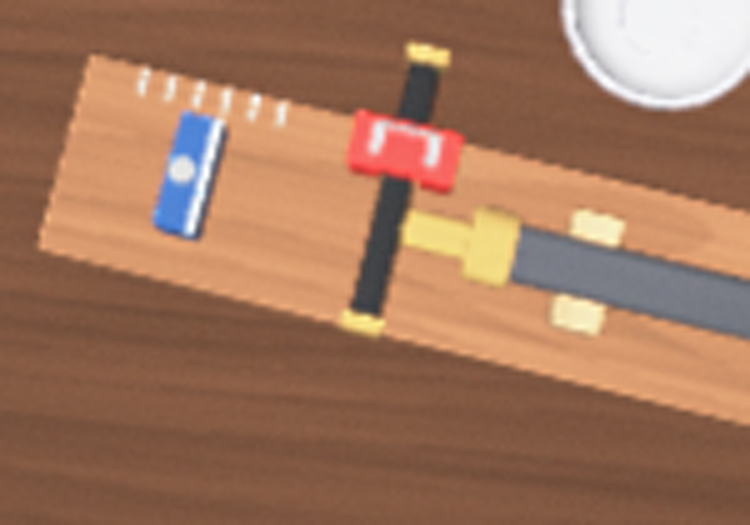

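The crop shows the bar's brass caps at about (265.5,195) and (252,249), the blue stop at (217.5,220) with its white line on the leg side, and the red saddle at (261,215).

```bash
cat > m.py <<'E'
from h import *
im=cv2.imread('pics/top0.png'); m=env.camera_model('top')
h=cv2.cvtColor(im,cv2.COLOR_BGR2HSV); H,S,V=[h[...,i].astype(int) for i in range(3)]
roi=np.zeros(H.shape,bool); roi[185:290,180:405]=1
def rect(n,mask,z):
    p=plane(m,pts(mask),z)[:,:2].astype(np.float32); r=cv2.minAreaRect(p); b=cv2.boxPoints(r)
    print(n,len(p),'mean',p.mean(0),'rect',np.round(r[0],1),np.round(r[1],1),r[2]); return b
blue=big((H>100)&(H<120)&(S>80)&(V>120)&roi)
rect('blue',blue,48)
rect('red',big(((H<5)|(H>174))&(S>80)&(V>200)&roi),105)
wood=(H>7)&(H<18)&(V>150)&(S>90)&roi
w=cv2.morphologyEx((wood|blue).astype(np.uint8),cv2.MORPH_CLOSE,np.ones((9,9)))
print(rect('board',big(w),14))
bar=(S<70)&(V<110)&roi; bar[:,272:]=0; bar=big(bar)  # lower part of the bar
rect('bar lower',bar,96)
f=lambda x,y:(180+(x+.5)/5-.5,185+(y+.5)/5-.5)
print('caps',plane(m,[f(429,54),f(362,322)],96))
print('bar edges at low part',plane(m,[f(356,300),f(384,303)],96))
E
python3 m.py
```

```text
blue 64 mean [561.1892  131.32097] rect [561.7 131.5] [14.5 25. ] 81.17669677734375
red 198 mean [589.28723   26.818932] rect [589.7  26.9] [48.  25.9] 82.60875701904297
board 6624 mean [552.0199  -37.47235] rect [552.5 -53.3] [499.6 102.2] 82.41786193847656
[[ 468.89987 -294.1684 ]
 [ 570.2285  -307.65637]
 [ 636.1559   187.624  ]
 [ 534.8273   201.11197]]
bar lower 137 mean [548.0189   32.49292] rect [548.3  32.5] [10.7 58.7] 81.99832916259766
caps [[635.7805636   20.28762818  96.        ]
 [513.95256578  37.29127864  96.        ]]
bar edges at low part [[523.19660051  40.92953209  96.        ]
 [523.18789792  28.61843963  96.        ]]
```

Careful with the scale: shifts go in shares of 500 mm and turns go in shares of 180 degrees. That gives: -39.7 mm / 500 = -0.0794, 19.4 mm / 500 = 0.0388, 7.55 degrees / 180 = 0.0419.

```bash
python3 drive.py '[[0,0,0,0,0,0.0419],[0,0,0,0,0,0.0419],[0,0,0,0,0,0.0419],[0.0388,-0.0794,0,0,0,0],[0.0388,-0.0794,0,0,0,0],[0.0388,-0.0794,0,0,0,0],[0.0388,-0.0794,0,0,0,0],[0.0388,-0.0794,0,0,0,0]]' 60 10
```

```text
refused: ROWS must be rows parted by semicolons, with the numbers parted by spaces. Nothing was moved.
```

Nothing moved. I misread the format; it is rows parted by semicolons, with the numbers parted by spaces. Resending.

```bash
python3 drive.py '0 0 0 0 0 0.0419;0 0 0 0 0 0.0419;0 0 0 0 0 0.0419;0.0388 -0.0794 0 0 0 0;0.0388 -0.0794 0 0 0 0;0.0388 -0.0794 0 0 0 0;0.0388 -0.0794 0 0 0 0;0.0388 -0.0794 0 0 0 0' 60 10; python3 drive.py '0.0388 -0.0794 0 0 0 0;0.0388 -0.0794 0 0 0 0;0.0388 -0.0794 0 0 0 0;0.0388 -0.0794 0 0 0 0;0.0388 -0.0794 0 0 0 0;0.0388 -0.0794 0 0 0 0;0.0388 -0.0794 0 0 0 0;0.0388 -0.0794 0 0 0 0'
```

```text
time_s: 0.9
ee_pos: [272.2, -369.6, 213.6]
ee_rot: [-180.0, 0.0, -7.6]
force: [0.8, -0.1, 0.3]
gripper_width: 60.1
gripper_force: 0.0
time_s: 1.7
ee_pos: [468.1, -75.3, 213.7]
ee_rot: [180.0, 0.0, -7.6]
force: [1.6, -0.8, 0.0]
gripper_width: 60.0
gripper_force: 0.0
```

Scaled: -39 mm / 500 = -0.078, 19 mm / 500 = 0.038.

```bash
python3 drive.py '0.038 -0.078 0 0 0 0;0.038 -0.078 0 0 0 0;0.038 -0.078 0 0 0 0;0 0 0 0 0 0;0 0 0 0 0 0'; python3 - <<'E'
from h import *
m=env.camera_model('wrist'); print(env.state()['ee_pos'],env.state()['ee_rot'])
cv2.imwrite('pics/w1.png',env.grab_frame('wrist')); np.savez('w1.npz',**m); print(m['T'])
E
```

```text
time_s: 2.2
ee_pos: [539.2, 32.0, 213.2]
ee_rot: [180.0, 0.1, -7.5]
force: [-0.2, 0.3, -0.9]
gripper_width: 59.8
gripper_force: 0.0
[539.24967346  32.02887951 213.1582215 ] [ 1.79951853e+02  1.01678141e-01 -7.47693440e+00]
[[-1.30041981e-01  9.59180227e-01  2.51122231e-01  6.09421423e+02]
 [-9.91508477e-01 -1.25841203e-01 -3.27861576e-02  2.32790474e+01]
 [ 1.53689424e-04 -2.53253398e-01  9.67399965e-01  3.84248683e+02]
 [ 0.00000000e+00  0.00000000e+00  0.00000000e+00  1.00000000e+00]]
```

View pics/w1.png

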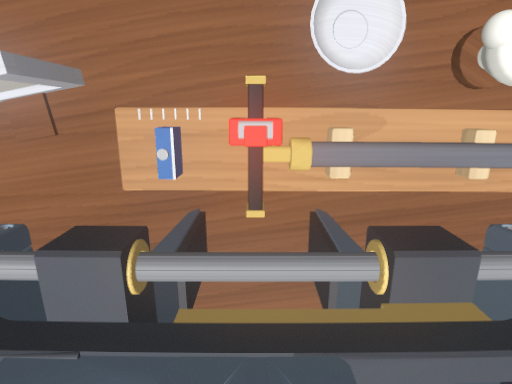

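The wrist view shows the bar at u 248–263, caps at v 76 and 216, the red lever at v 118–146, and the stop's white line at u ≈ 173 with its near face to about u 181.

```bash
python3 - <<'E'
from h import *
m=dict(np.load('w1.npz')); yaw=np.radians(-7.58); X=np.array([np.cos(yaw),np.sin(yaw)]);Y=np.array([-np.sin(yaw),np.cos(yaw)])
tcp=np.array([539.25,32.03])
def f(n,px,z):
    p=plane(m,px,z)[:,:2]; print(n,np.round(p,1).tolist(),'tool-rel x,y',np.round(np.c_[(p-tcp)@X,(p-tcp)@Y],1).tolist())
f('bar caps',[(256,76),(256,216.5)],96)
f('bar edges v=190',[(248,190),(263.5,190)],96)
f('bar edges v=100',[(248,100),(263.5,100)],96)
f('lever face (low v edge)',[(255,118),(255,146)],113)
f('stop near top edge',[(175.5,130),(175.5,178)],48)
f('board ends',[(118,108),(122,190)],14)
f('rod',[(275,155)],50)
E
```

```text
bar caps [[640.5, 20.2], [512.0, 37.2]] tool-rel x,y [[101.9, 1.6], [-27.7, 1.5]]
bar edges v=190 [[539.5, 41.3], [537.5, 26.6]] tool-rel x,y [[-1.0, 9.2], [-1.0, -5.6]]
bar edges v=100 [[621.3, 29.9], [619.5, 16.2]] tool-rel x,y [[81.6, 8.7], [81.7, -5.1]]
lever face (low v edge) [[605.3, 25.7], [581.8, 28.8]] tool-rel x,y [[66.3, 2.4], [42.6, 2.4]]
stop near top edge [[603.1, 111.8], [551.8, 121.9]] tool-rel x,y [[52.8, 87.5], [0.6, 90.8]]
board ends [[636.1, 182.3], [539.8, 200.7]] tool-rel x,y [[76.2, 161.7], [-21.7, 167.3]]
rod [[563.0, 10.0]] tool-rel x,y [[26.5, -18.7]]
```

Scaled: 40 mm / 500 = 0.08, -1.7 mm / 500 = -0.0034.

```bash
python3 drive.py '0.004 -0.0034 0.06 0 0 0;0 0 0.08 0 0 0;0 0 0.08 0 0 0;0 0 0.05 0 0 0;0 0 0.02 0 0 0;0 0 0 0 0 0;0 0 0 0 0 0' 40 10
```

```text
time_s: 2.95
ee_pos: [542.6, 32.3, 70.3]
ee_rot: [-180.0, -0.1, -7.6]
force: [0.5, 0.4, 0.5]
gripper_width: 40.4
gripper_force: 0.0
```

Scaled: 2.5 mm / 500 = 0.005.

```bash
python3 drive.py '0 0 0.005 0 0 0;0 0 0 0 0 0;0 0 0 0 0 0;0 0 0 0 0 0;0 0 0 0 0 0;0 0 0 0 0 0;0 0 0 0 0 0' 0 20
```

```text
time_s: 3.65
ee_pos: [542.2, 33.5, 67.0]
ee_rot: [-179.9, -0.1, -7.6]
force: [-1.3, 5.1, 4.9]
gripper_width: 13.7
gripper_force: 20.0
```

Scaled: -15 mm / 500 = -0.03, -10 mm / 500 = -0.02.

```bash
python3 drive.py '0 -0.01 0 0 0 0;0 -0.02 0 0 0 0;0 -0.03 0 0 0 0;0 -0.03 0 0 0 0;0 -0.02 0 0 0 0;0 -0.01 0 0 0 0;0 0 0 0 0 0;0 0 0 0 0 0'; python3 drive.py '0 -0.006 0 0 0 0;0 -0.006 0 0 0 0;0 -0.004 0 0 0 0;0 0 0 0 0 0;0 0 0 0 0 0'
```

```text
time_s: 4.45
ee_pos: [549.9, 90.8, 67.0]
ee_rot: [179.8, -0.1, -7.6]
force: [-1.9, -3.3, 6.8]
gripper_width: 14.2
gripper_force: 20.0
time_s: 4.95
ee_pos: [551.0, 98.4, 67.0]
ee_rot: [179.8, -0.1, -7.6]
force: [-0.5, -3.2, 7.2]
gripper_width: 13.9
gripper_force: 20.0
```

Scaled: -2 mm / 500 = -0.004.

```bash
for i in 1 2 3; do :; done; python3 drive.py '0 -0.004 0 0 0 0;0 -0.004 0 0 0 0;0 0 0 0 0 0' | grep -E 'ee_pos|force'; python3 drive.py '0 -0.004 0 0 0 0;0 -0.004 0 0 0 0;0 0 0 0 0 0'| grep -E 'ee_pos|force'; python3 drive.py '0 -0.004 0 0 0 0;0 0 0 0 0 0'| grep -E 'ee_pos|force'
```

```text
ee_pos: [551.5, 102.3, 67.0]
force: [-0.2, -4.2, 5.9]
gripper_force: 20.0
ee_pos: [552.0, 106.2, 67.0]
force: [-0.8, -4.8, 5.8]
gripper_force: 20.0
ee_pos: [552.3, 108.1, 67.0]
force: [-0.4, -4.9, 6.3]
gripper_force: 20.0
```

Travel so far is about 75 mm, and the estimate to the stop is 80. I'll go on in 1 mm rows.

Scaled: -1 mm / 500 = -0.002.

```bash
python3 drive.py '0 -0.002 0 0 0 0;0 -0.002 0 0 0 0;0 0 0 0 0 0' | grep -E 'ee_pos|force'; python3 drive.py '0 -0.002 0 0 0 0;0 -0.002 0 0 0 0;0 0 0 0 0 0'| grep -E 'ee_pos|force'; python3 drive.py '0 -0.002 0 0 0 0;0 0 0 0 0 0'| grep -E 'ee_pos|force'
```

```text
ee_pos: [552.5, 109.9, 67.0]
force: [-2.1, -5.2, 6.8]
gripper_force: 20.0
ee_pos: [552.8, 111.9, 67.0]
force: [-0.7, -5.6, 5.9]
gripper_force: 20.0
ee_pos: [552.9, 112.9, 67.0]
force: [-1.5, -5.5, 6.2]
gripper_force: 20.0
```

Scaled: -1 mm / 500 = -0.002.

```bash
python3 drive.py '0 -0.002 0 0 0 0;0 0 0 0 0 0' | grep -E 'ee_pos|force'; python3 drive.py '0 -0.002 0 0 0 0;0 0 0 0 0 0'| grep -E 'ee_pos|force'; python3 drive.py '0 -0.002 0 0 0 0;0 0 0 0 0 0'| grep -E 'ee_pos|force'
```

```text
ee_pos: [553.0, 113.8, 67.0]
force: [-1.3, -6.2, 6.9]
gripper_force: 20.0
ee_pos: [553.0, 113.9, 67.0]
force: [-1.5, -9.1, 7.5]
gripper_force: 20.0
ee_pos: [553.0, 113.8, 67.0]
force: [-1.0, -12.4, 7.9]
gripper_force: 20.0
```

Contact: the position has stopped at y ≈ 113.85 while the force has doubled. Next I lighten the grip and slide along the bar.

Scaled: 3 mm / 500 = 0.006, 2 mm / 500 = 0.004.

```bash
python3 drive.py '0 0 0 0 0 0;0 0 0 0 0 0;0 0 0 0 0 0' - 10 | grep -vE 'rot'; python3 drive.py '0.004 0 0 0 0 0;0.006 0 0 0 0 0;0.006 0 0 0 0 0;0 0 0 0 0 0'|grep -v rot; python3 drive.py '0.006 0 0 0 0 0;0.006 0 0 0 0 0;0.006 0 0 0 0 0;0 0 0 0 0 0'|grep -v rot
```

```text
time_s: 7.45
ee_pos: [553.0, 113.9, 66.9]
force: [-0.8, -11.0, 7.1]
gripper_width: 14.3
gripper_force: 10.0
time_s: 7.85
ee_pos: [555.6, 113.4, 65.4]
force: [-10.7, -7.4, 8.1]
gripper_width: 14.3
gripper_force: 10.0
time_s: 8.25
ee_pos: [562.1, 112.5, 63.9]
force: [-12.8, -6.2, 4.3]
gripper_width: 14.0
gripper_force: 10.0
```

Scaled: 3 mm / 500 = 0.006, -2 mm / 500 = -0.004.

```bash
python3 drive.py '0 -0.002 -0.004 0 0 0;0.004 -0.0014 -0.002 0 0 0;0.006 0 0 0 0 0;0 0 0 0 0 0'|grep -v rot; python3 drive.py '0.006 0 0 0 0 0;0.006 0 0 0 0 0;0 0 0 0 0 0'|grep -v rot
```

```text
time_s: 8.65
ee_pos: [565.3, 112.1, 65.0]
force: [-13.8, -9.3, -4.2]
gripper_width: 14.2
gripper_force: 10.0
time_s: 8.95
ee_pos: [571.3, 111.3, 65.3]
force: [-14.3, -9.5, -2.4]
gripper_width: 14.0
gripper_force: 10.0
```

Scaled: 3 mm / 500 = 0.006, -0.3 mm / 500 = -0.0006.

```bash
python3 drive.py '0.006 -0.0006 -0.0006 0 0 0;0.006 0 -0.0006 0 0 0;0.006 0 0 0 0 0;0 0 0 0 0 0'|grep -v rot; python3 drive.py '0.006 0 0 0 0 0;0.006 0 0 0 0 0;0.006 0 0 0 0 0;0 0 0 0 0 0'|grep -v rot
```

```text
time_s: 9.35
ee_pos: [578.5, 110.3, 65.5]
force: [-18.3, -10.0, -0.5]
gripper_width: 14.2
gripper_force: 11.6
time_s: 9.75
ee_pos: [587.4, 109.1, 65.5]
force: [-17.6, -9.7, -0.5]
gripper_width: 14.5
gripper_force: 11.6
```

Scaled: 3 mm / 500 = 0.006.

```bash
python3 drive.py '0.006 0 0 0 0 0;0.006 0 0 0 0 0;0 0 0 0 0 0;0 0 0 0 0 0'|grep -v rot; python3 drive.py '0.004 0 0 0 0 0;0.004 0 0 0 0 0;0.004 0 0 0 0 0;0 0 0 0 0 0'|grep -v rot
```

```text
time_s: 10.15
ee_pos: [593.4, 108.3, 65.5]
force: [-17.2, -9.5, -0.4]
gripper_width: 14.5
gripper_force: 11.5
time_s: 10.55
ee_pos: [597.4, 107.7, 65.5]
force: [-23.2, -8.1, 2.8]
gripper_width: 14.2
gripper_force: 16.5
```

```bash
python3 - <<'E'
from h import *
m=env.camera_model('wrist'); cv2.imwrite('pics/w2.png',env.grab_frame('wrist')); np.savez('w2.npz',**m)
E
```

```text
(no output)
```

View pics/w2.png

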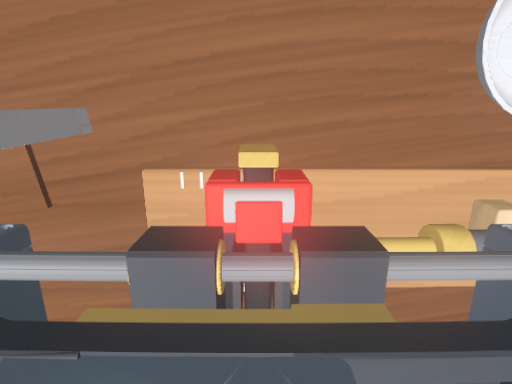

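The wrist view shows the fingers against the red lever at (258,210), with the brass end cap at (258,155) just beyond it. The force jump suggests the end stop, so one more push to confirm.

Scaled: 1.5 mm / 500 = 0.003, -0.3 mm / 500 = -0.0006.

```bash
python3 drive.py '0.003 -0.0006 0 0 0 0;0.003 0 0 0 0 0;0 0 0 0 0 0;0 0 0 0 0 0'|grep -v rot; python3 - <<'E'
from h import *
s=env.state(); print(s['ee_pos'],s['force'])
m=env.camera_model('wrist')
print('cap outer/lever far/lever near top:',np.round(plane(m,[(258,145)],96),1),np.round(plane(m,[(258,183)],113),1))
yaw=np.radians(-7.58);Y=np.array([-np.sin(yaw),np.cos(yaw)])
for p in ([553,113.85],[s['ee_pos'][0],s['ee_pos'][1]]): print(np.dot(p,Y))
E
```

```text
time_s: 11.0
ee_pos: [597.3, 107.7, 65.5]
force: [-29.7, -7.1, 8.1]
gripper_width: 14.5
gripper_force: 22.3
[597.34700848 107.70381664  65.54042103] [-29.74447395  -7.05111297   8.05908355]
cap outer/lever far/lever near top: [[654.8 100.6  96. ]] [[641.9 102.6 113. ]]
185.8015800422406
185.55893507303747
```

Scaled: -1.5 mm / 500 = -0.003, -0.5 mm / 500 = -0.001.

```bash
python3 drive.py '-0.003 -0.001 0 0 0 0;0 -0.001 0 0 0 0;0 0 0 0 0 0;0 0 0 0 0 0'|grep -v rot;  python3 drive.py '0 0 0 0 0 0;0 0 0 0 0 0;0 0 0 0 0 0;0 0 0 0 0 0;0 0 0 0 0 0;0 0 0 0 0 0' - 15; python3 - <<'E'
from h import *
cv2.imwrite('pics/s2.png',cv2.resize(env.grab_frame('side')[130:270,200:360],None,fx=4,fy=4,interpolation=cv2.INTER_CUBIC))
E
```

```text
time_s: 11.4
ee_pos: [597.4, 107.7, 65.5]
force: [-25.2, -11.1, 5.7]
gripper_width: 14.1
gripper_force: 20.6
time_s: 12.0
ee_pos: [597.4, 107.7, 65.5]
ee_rot: [179.1, 1.9, -7.6]
force: [-25.8, -12.1, 5.5]
gripper_width: 14.0
gripper_force: 24.2
```

View pics/s2.png

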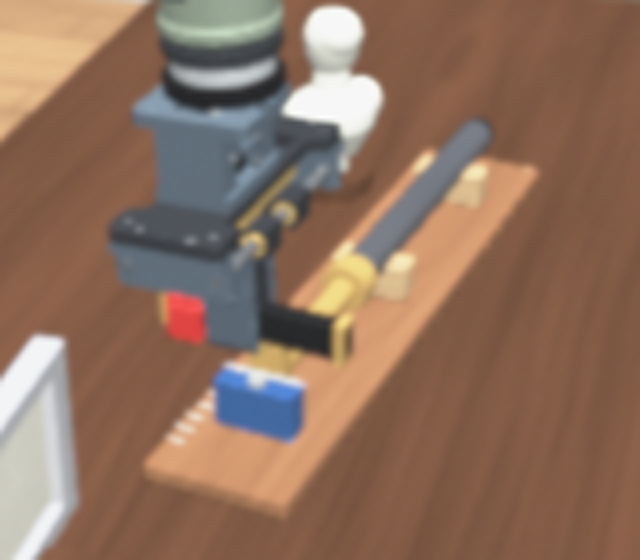

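The side crop shows the post up against the blue stop at (260,375) and the lever at the far end at (185,318). An extra 1 mm pull raised the force with no movement, so the leg is firmly at the stop.

```bash
python3 -c "
from workcell import env
print(env.job_done())"
```

```text
the job is handed in; nothing more can be done
None
```

I drew the leg out to the blue stop, then slid the red lever to its end stop. I handed the job in at about 12 s with the leg still gripped and pressed against the stop; the frame, dish and bust were not touched, and no verdict was returned.

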